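# Hang a cable lug in the test jig, release its catch and hold the lever

### The job

Hang the copper cable lug with the blue sleeve by its eye on the test jig's brass post, flat on the black seat with its barrel lying along the white stripe, and let go of it. Then flip the jig's red safety catch fully over, away from the lever, and after that pull the yellow-gripped lever all the way towards the robot's side against its spring and finish while holding it there, with the lug still on the post. Leave the yellow-sleeved lug and the other loose things on the bench where they are.

Things in the scene. Friction and masses are not known exactly. Their poses are not given: they have to be found in the camera images.
- lug: Copper cable lug with a BLUE sleeve, loose, 84-168 g, lies flat. Ring eye: outer diameter 36, hole 20, 5 thick; flat neck 28 wide, 5 thick; round barrel 18 to 19 in diameter, 50 long, its underside level with the eye's. Origin: underside, below the barrel, 28 mm from its free end: grip the barrel here from above across its 18 mm. x points to the eye (its centre 50 mm along +x), z up.
- lug_eye (a point): Centre of the blue lug's eye, at its underside level; axes as the lug's.
- lug_tail (a point): Centre of the free end face of the blue lug's barrel, 78 mm from the eye centre along the lug's -x, 9 mm above its underside; axes as the lug's.
- lug_yellow: An identical lug with a YELLOW sleeve, not wanted. Origin and axes as for the blue one. The two lie left and right in front of the jig, either way round.
- jig: Grey test jig, fixed; base plate 190 (x) by 345 (y) by 15 mm. Origin at bench level under the lever's pivot; x points away from the robot's side, y left, z up; place and yaw (up to 0.25 rad) vary. On its left the black seat with the post, in the middle the lever, on its right the red catch. Seat top at z 30 mm, lever pivot at z 50, catch bar at z 98.
- post_foot (a point): Foot of the brass post, on its axis, at the black seat's top, 30 mm above the bench; axes as the jig's. Post: diameter 12, 26 high, top 5 mm tapered. A white stripe on the seat runs from it along the jig's -x (towards the robot's side): the lug's barrel is to lie along it. The seat is 66 wide (y) and reaches 75 mm from the post along -x, 15 mm above the base plate.
- fork (a joint): Travel of a flat copper fork (m), driven by the lever, 0 to 0.046: it slides along the jig's -x. At 0 its tips stand 32 mm behind the post (+x); pulled, its two prongs (20 mm gap) pass either side of the post, over the seated eye with 3.5 mm to spare; it spans 8.5 to 13.5 mm above the seat.
- catch (a joint): Angle of the red safety catch, rad: 0 lying across in front of the lever's side pin (which stops the lever at 0.1 to 0.25 rad, springily), 1.57 upright, 2.4 fully flipped over to the right (jig's -y), at its stop. Turns about the jig's +x axis through catch_hinge, moves freely and falls to the nearer side by its own weight (60 g).
- catch_hinge (a point): Point on the hinge axis of the catch, 98 mm above the bench; axes as the jig's. The hinge's blue stand is 22 mm wide (y), its top 9 mm above the axis.
- catch_grip (a point): Where to pinch the catch: middle of its red bar, 65 mm from the hinge axis (along the jig's +y at angle 0). The bar is 10 mm thick along the jig's x (pinch across x from above; it turns between the pads), 14 high, and goes on 43 mm beyond. The lever's side pin, behind the bar, begins 25 mm farther to +y. 76 mm free below the bar. Its y runs along the bar away from the hinge.
- lever (a joint): Angle of the lever, rad: 0 at rest, leaning 0.35 rad from upright away from the robot (to the jig's +x); grows as it is pulled to the jig's -x; 0.95 at its stop, leaning 0.6 rad to -x. A spring returns it: about 3 N at the grip to start, 9 N at the stop.
- lever_pivot (a point): Point on the lever's pivot axis (along the jig's y), 50 mm above the bench, in the plane of the lever's rod; axes as the jig's.
- handle: Lever rod (diameter 12) with its sideways yellow grip: level cylinder along the jig's y, diameter 20, 80 long, 18 to 98 mm left (+y) of the rod. Origin: on the grip's axis, 60 mm left of the rod; at lever angle q, from the pivot, 160*sin(0.35-q) mm along the jig's x, 60 along y, 160*cos(0.35-q) up. Pinch it from above across the jig's x; it turns between the pads. Axes turn with it.
- motor: A black stepper motor, 76 by 57 by 57 mm plus shaft, loose bystander, nearest the robot. Origin: centre of its underside.
- reel: An empty green wire reel, 70 mm in diameter, 40 high, loose bystander at the left. Origin: centre of its underside.
- meter: A white and blue hand-held meter, 75 by 140 by 35 mm, loose bystander at the right. Origin: centre of its underside.
- screwdriver: An orange screwdriver lying at the right, loose bystander. Origin: under its middle.
- flux: A small jar, 44 mm in diameter, 70 high, loose bystander at the left. Origin: centre of its underside.
Things that resemble listed ones, but are neither listed nor needed, are in the scene too. What is shaped like the lug but purple or turquoise is not meant.

How it is judged:
By the outcome, as a careful person would: the job done as asked, in the order asked, and still so for the second after the job is handed in, while the arm keeps its last pose, push and grip.
It also fails if it takes over 70 s, if anything falls off the work surface, if the arm or the gripper's body presses on something with over 40 N, if the wrist force passes 120 N, or if a joint passes its speed limit or range.

### The arm

A 6-joint arm with a two-finger parallel gripper is mounted at the origin on the work surface. World frame = base frame: x ahead of the robot, y to its left, z up, the work surface at z = 0. Lengths are in m, angles in rad, forces in N, time in s.
With the tool pointing down it reaches from about 0.425 to 0.95 m from the base axis. Payload 3.5 kg.
Tool frame: the origin (TCP) lies midway between the tips of the shut fingers; the grasp point (between the pads) lies 19 mm behind it (ctrl.hold_point_z is the distance from the TCP to the grasp point, in m); z points along the fingers, y is the line along which they close (so a half turn about z gives the same grasp; the last joint's range is limited). The gripper opens to 85 mm and grips with 20 to 120 N. Pads are 22 mm wide; open, the fingers measure 114 mm over their backs; the gripper's body (76 mm by 85 mm) begins 54 mm behind the grasp point. The pads swing forward as they close: fully open they stand 13 mm farther back than shut.
Start: joints at [1.072, 0.286, 1.577, -0, 1.279, -0.15], TCP at [0.231, 0.634, 0.231] pointing down, gripper open.
Joint ranges: [-2.77, 2.77], [-0.9, 2.22], [0.21, 2.48], [-1.53, 4.67], [0.24, 2.81], [-2.84, 2.84]. Speed limits (rad/s): [2.79, 2.79, 3.14, 3.14, 3.14, 3.14].

### API

Orientations are given as a unit quaternion [x, y, z, w].
In Python, from plant import readout, cams, sign_off, ctrl gives the robot as it stands. The module is installed in compiled form; this text tells all that it offers.
- The arm moves only by the tool step_arm, never from a script. Its argument "increments" is a list of rows, each a list of 2 entries, a list of its own where there are three numbers: the shift along the world's x, y, z in mm, then the turn, a rotation vector about the world's x, y, z in rad. In form: [[[x, y, z], [rx, ry, rz]], ...]. A call has 1 to 8 rows; each row shifts and turns the commanded pose from where the row before left it; what a row does not reach is not made up. A row lasts 1/12 s, in which the tool goes at most 41.7 mm and 7.16 degrees, less where a joint would pass 70% of its speed; a pose out of reach is approached as far as the arm can. A call is refused whole if a number of a shift passes 41.7 or a number of a turn 0.125, either way. A call with a gripper value outside its range is refused whole. "fingers" is the opening, from -1 (shut) to 1 (fully open), set as the call begins (left out, the last holds). The fingers move at their own pace and stop on an object; "grip_force" is the grip in N (left out, the last holds). Time passes only in rows, so rows that do not move let the fingers close. It gives the time, the measured TCP pose, the force, the opening and the grip force at its end, in the units of the state.
- readout.get_state(): the state, without advancing time (a new reading comes with each control period).
- cams.read_camera(name): name is "side" or "top"; returns the picture (420x560x3 uint8, red, green, blue); there is no depth.
- cams.get_calibration(name): a dict with "fx", "fy", "cx", "cy" (pixels), "eye" and "rotation" of the camera in the world. Camera axes: x right, y up, looking along -z (the intrinsics and any distortion apply to the point x, -y, -z); pixel columns grow to the right and rows downward; lengths in m; the calibration is good to about 2 mm. A picture is of the moment at which its call begins. get_calibration takes no time and is no camera call.
- sign_off(): hands the job in; it is judged then, once.
The state is a dict: "time": time; "qpos": joint angles; "dq": joint speeds; "joint_efforts": joint torques, N m; "eef_pos": TCP position; "tcp_rot": TCP orientation; "contact_force": force on the tool from outside, world axes, zero at the start; "wrist_torque": the same for the moment, N m; "opening": opening from 0.0 (shut) to 1.0 (fully open); "finger_force": force on a finger pad.
Only numpy, scipy, OpenCV 4.12 (cv2) and the standard library are available. Lean on these libraries where they do the work, as an engineer would, in place of code of your own. Each camera call takes 0.05 s, during which the arm holds its last target. There are 200 camera calls.

## Working session

There is one attempt and no reset: what is moved stays moved. The work goes in short steps, Python scripts to look and compute and a tool call to move; the robot and the scene stay as the last step left them, time stands still between calls to the robot, and variables do not carry over. Pictures are saved under pics/ and viewed, at most 10 in all, crops included, and the job is handed in when it is done.

Besides the shell and the picture viewer there is one more tool, called as name(argument=value, ...), one argument or row to a line, values as JSON. step_arm: Moves the arm, as the interface text tells. Its arguments: {"type":"object","properties":{"increments":{"type":"array","items":{"type":"array"}},"fingers":{"type":"number"},"grip_force":{"type":"number"}},"required":["increments"]}

```bash
mkdir -p pics
python3 - <<'E'
from plant import readout, cams, ctrl
import cv2
for n in("side","top"):
    cv2.imwrite(f"pics/{n}0.png",cams.read_camera(n)[:,:,::-1]); print(n,cams.get_calibration(n))
s=readout.get_state();print(s["eef_pos"],s["tcp_rot"],s["time"],s["opening"],ctrl.hold_point_z)
E
```

```text
side {'fx': 524.4949022530699, 'fy': 524.4949022530699, 'cx': 279.1358534475633, 'cy': 204.83614695138655, 'eye': array([0.43300076, 0.99310057, 1.2617854 ]), 'rotation': array([-0.01231777,  0.35328508,  0.93534038, -0.01327755])}
top {'fx': 517.8527462700646, 'fy': 517.8527462700646, 'cx': 287.6174315004782, 'cy': 210.96942196625693, 'eye': array([0.27732181, 0.00320438, 1.8625162 ]), 'rotation': array([ 0.04133633, -0.04280359, -0.70170566,  0.7099777 ])}
[0.23038341 0.63383142 0.23006441] [ 1.73528324e-01  9.84828287e-01 -1.02020132e-03 -3.54342964e-04] 0.1 1.0044521101842843 0.0187
```

View pics/side0.png

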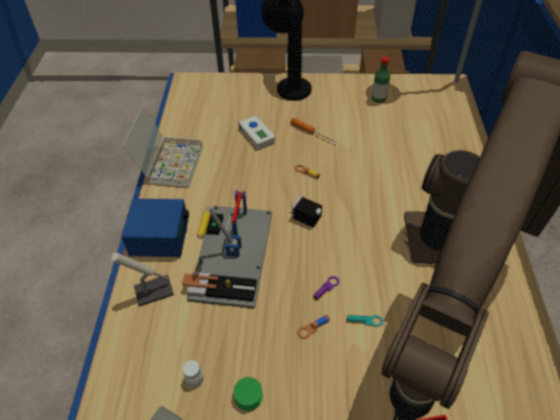

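View pics/top0.png

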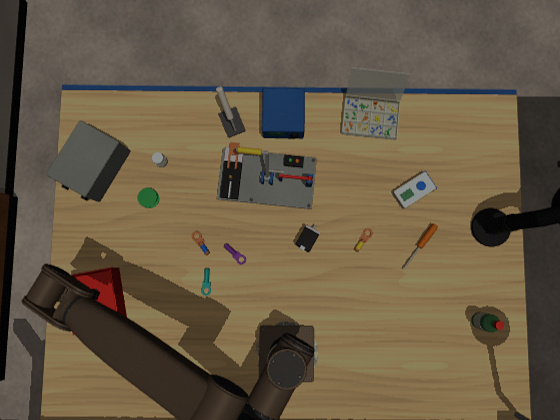

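Run:
```python
import cv2,numpy as np
def t(f,x,y,w,h):
    return cv2.resize(cv2.imread(f"pics/{f}0.png")[y:y+h,x:x+w],(400,300),interpolation=cv2.INTER_CUBIC)
a=np.hstack([t("side",170,190,120,90),t("side",170,220,120,90)])
b=np.hstack([t("top",212,137,120,90),np.hstack([t("side",286,304,60,45)[:, :][::1]]) ])
c=cv2.resize(np.hstack([t("top",181,222,60,45)]),(400,300))
cv2.imwrite("pics/c1.png",np.vstack([np.hstack([t("side",170,185,120,90),t("top",212,137,120,90)]),np.hstack([t("side",286,304,60,45),c])]))
cv2.imwrite("pics/c2.png",cv2.resize(cv2.imread("pics/side0.png")[185:305,175:285],(550,600),interpolation=cv2.INTER_CUBIC))
```

```text
(no output)
```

View pics/c1.png

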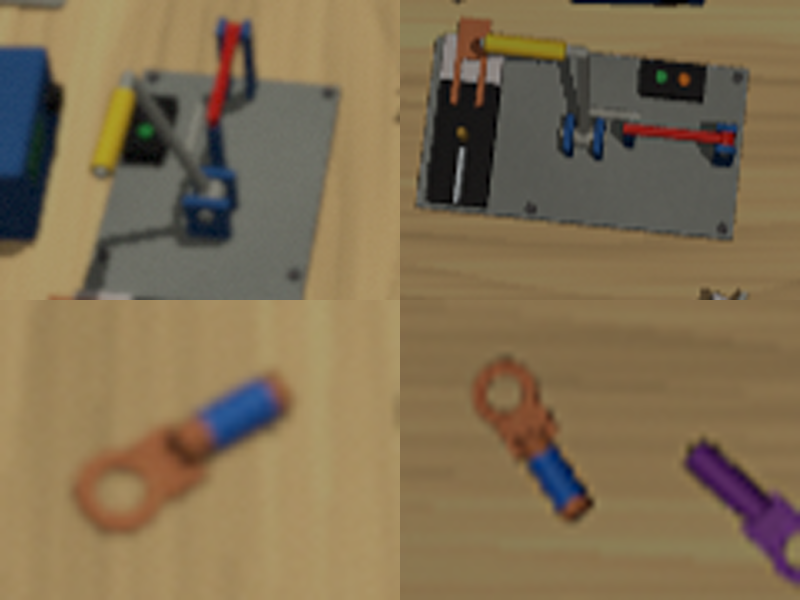

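View pics/c2.png

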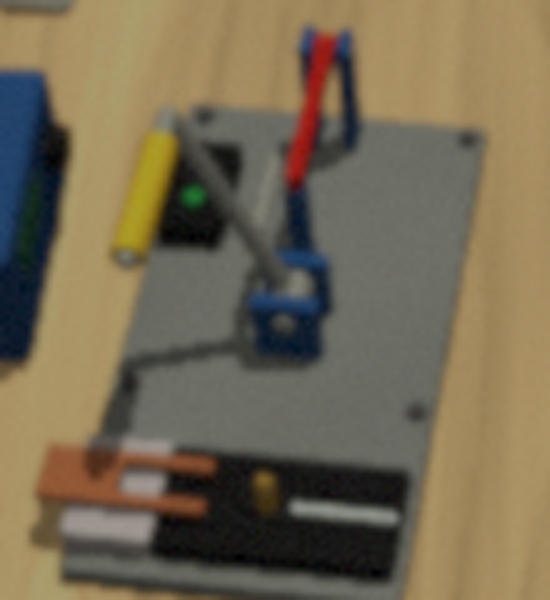

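```bash
cat > h.py <<'E'
from plant import readout, cams
import numpy as np
from scipy.spatial.transform import Rotation as R
from scipy.optimize import least_squares
C={n:cams.get_calibration(n) for n in("side","top")}
def proj(n,p):
    c=C[n]; q=R.from_quat(c["rotation"]).inv().apply(np.asarray(p)-c["eye"])
    return np.array([c["cx"]+c["fx"]*q[0]/-q[2], c["cy"]-c["fy"]*q[1]/-q[2]])
def tri(s,t):
    f=lambda p:np.r_[proj("side",p)-s,proj("top",p)-t]
    r=least_squares(f,[.6,.2,.05],x_scale=.1); return r.x,np.abs(r.fun).max()
def tile(x,y,k): return lambda u,v:np.array([x+(u+.5)/k-.5,y+(v+.5)/k-.5])
E
python3 - <<'E'
from h import *
S=tile(175,185,5);T=tile(212,137,10/3);LS=tile(286,304,20/3);LT=tile(181,222,20/3)
P={"eye":(LS(124,190),LT(106,93)),"tail":(LS(280,90),LT(176,206)),
"post":(S(264,476),T(61,132)),"str1":(S(397,518),T(60,200)),"str0":(S(291,506),T(62,150)),
"gripR":(S(162,140),T(163,50)),"gripL":(S(127,255),T(82,44)),"catchtip":(S(296,185),T(226,132)),"hinge":(S(325,40),T(330,140)),
"c+-":(S(185,105),T(348,66)),"c--":(S(485,130),T(335,240)),"c-+":(S(402,600),T(16,207)),"c++":(S(62,578),T(40,37)),"pivot":(S(290,280),T(183,137))}
for k,v in P.items():
    p,e=tri(*v); print(k,p.round(4),round(e,2))
E
```

```text
eye [ 4.067e-01  3.278e-01 -4.000e-04] 0.15
tail [0.345  0.2869 0.0089] 0.42
post [0.6163 0.2063 0.0554] 0.38
str1 [0.5463 0.2095 0.0213] 0.18
str0 [0.6029 0.2078 0.028 ] 0.7
gripR [0.6702 0.0918 0.2023] 0.06
gripL [0.6769 0.1712 0.204 ] 0.55
catchtip [0.6117 0.0304 0.0918] 0.42
hinge [ 0.6033 -0.0776  0.0987] 0.43
c+- [ 0.7013 -0.1008  0.0106] 0.24
c-- [ 0.5097 -0.088   0.0059] 0.21
c-+ [0.5401 0.2575 0.0148] 0.12
c++ [ 0.7316  0.2386 -0.0017] 0.04
pivot [0.6127 0.0763 0.0611] 0.74
```

The blue lug lies with its eye at side (304,332) / top (196.5,236), tail at side (328,317) / top (207,252). The post is at side (228,280), and the jig yaw is about -0.086. I'm moving above the lug.

step_arm(
  increments=[
    [[13.5, -33.4, -15], [0, 0, 0.117]],
    [[13.5, -33.4, -15], [0, 0, 0.117]],
    [[13.5, -33.4, -15], [0, 0, 0.117]],
    [[13.5, -33.4, -15], [0, 0, 0.117]],
    [[13.5, -33.4, -15], [0, 0, 0.117]],
    [[13.5, -33.4, -15], [0, 0, 0.117]],
    [[13.5, -33.4, -15], [0, 0, 0.117]],
    [[13.5, -33.4, -15], [0, 0, 0.117]],
  ],
  fingers=0.1,
)

```text
time: 0.77
eef_pos: [0.3383, 0.3659, 0.1105]
tcp_rot: [-0.291, 0.957, -0.0, -0.0]
contact_force: [0.6, 0.1, -0.1]
opening: 0.552
finger_force: 0.0
```

step_arm(
  increments=[
    [[13.3, -32.8, -10], [0, 0, 0]],
    [[13.4, -32.9, -16], [0, 0, 0]],
    [[0, 0, -20], [0, 0, 0]],
    [[0, 0, -14], [0, 0, 0]],
    [[0, 0, 0], [0, 0, 0]],
    [[0, 0, 0], [0, 0, 0]],
  ],
)

```text
time: 1.27
eef_pos: [0.3644, 0.3015, 0.0508]
tcp_rot: [-0.288, 0.958, -0.0, -0.001]
contact_force: [0.4, -0.4, 0.9]
opening: 0.55
finger_force: 0.0
```

Run:
```python
from h import *
import cv2
a=cams.read_camera("side");b=cams.read_camera("top");s=readout.get_state();print(s["eef_pos"])
z=lambda i,x,y:cv2.resize(i[y:y+75,x:x+100],(400,300),interpolation=cv2.INTER_CUBIC)
cv2.imwrite("pics/g1.png",np.hstack([z(a,260,280),z(b,160,200)])[:,:,::-1])
```

```text
[0.36556133 0.30266311 0.0524117 ]
```

View pics/g1.png

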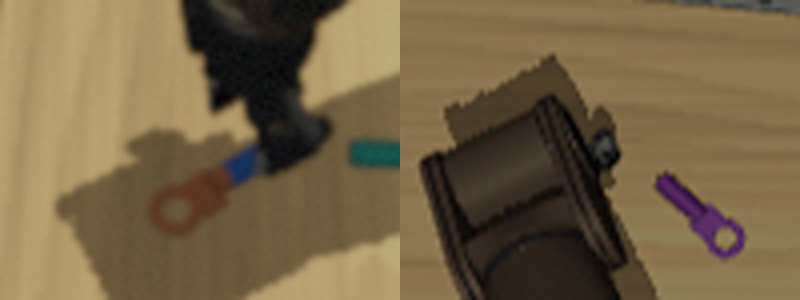

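The side tile shows the open fingers straddling the blue sleeve, with the eye ring free and the purple decoy clear. I'm lowering and gripping.

step_arm(
  increments=[
    [[0, 0, -16], [0, 0, 0]],
    [[0, 0, -16], [0, 0, 0]],
    [[0, 0, -10], [0, 0, 0]],
    [[0, 0, -5], [0, 0, 0]],
    [[0, 0, 0], [0, 0, 0]],
    [[0, 0, 0], [0, 0, 0]],
  ],
)

```text
time: 1.87
eef_pos: [0.3654, 0.3025, 0.005]
tcp_rot: [-0.289, 0.957, 0.0, 0.0]
contact_force: [0.5, 0.6, -0.2]
opening: 0.552
finger_force: 0.0
```

step_arm(
  increments=[
    [[0, 0, 0], [0, 0, 0]],
    [[0, 0, 0], [0, 0, 0]],
    [[0, 0, 0], [0, 0, 0]],
    [[0, 0, 0], [0, 0, 0]],
    [[0, 0, 0], [0, 0, 0]],
    [[0, 0, 0], [0, 0, 0]],
  ],
  fingers=-1,
  grip_force=50,
)

```text
time: 2.37
eef_pos: [0.366, 0.3024, 0.0057]
tcp_rot: [-0.288, 0.958, 0.0, 0.001]
contact_force: [-1.1, -1.1, 6.6]
opening: 0.185
finger_force: 48.7
```

step_arm(
  increments=[
    [[0, 0, 25], [0, 0, 0]],
    [[0, 0, 35], [0, 0, 0]],
    [[30, -13, 30], [0, 0, -0.112]],
    [[35, -16, 0], [0, 0, -0.112]],
    [[35, -16, 0], [0, 0, -0.112]],
    [[35, -16, 0], [0, 0, -0.112]],
    [[30, -16, 0], [0, 0, -0.112]],
    [[15, -6, 0], [0, 0, -0.11]],
  ],
)

```text
time: 3.03
eef_pos: [0.5465, 0.2176, 0.0927]
tcp_rot: [0.047, 0.999, -0.0, 0.001]
contact_force: [0.0, -0.6, -0.8]
opening: 0.185
finger_force: 48.7
```

step_arm(
  increments=[
    [[10, -4, 0], [0, 0, 0]],
    [[6.5, -3, 0], [0, 0, 0]],
    [[0, 0, 0], [0, 0, 0]],
    [[0, 0, 0], [0, 0, 0]],
  ],
)

```text
time: 3.37
eef_pos: [0.5587, 0.2132, 0.0921]
tcp_rot: [0.041, 0.999, -0.0, -0.001]
contact_force: [0.5, -0.4, -1.2]
opening: 0.186
finger_force: 48.7
```

Run:
```python
from h import *
import cv2
a=cams.read_camera("side");b=cams.read_camera("top");s=readout.get_state();print(s["eef_pos"],R.from_quat(s["tcp_rot"]).as_matrix()[:,1])
z=lambda i,x,y:cv2.resize(i[y:y+75,x:x+100],(400,300),interpolation=cv2.INTER_CUBIC)
z2=lambda i,x,y:cv2.resize(i[y:y+45,x:x+60],(400,300),interpolation=cv2.INTER_CUBIC)
cv2.imwrite("pics/g2.png",np.vstack([np.hstack([z(a,180,240),z(b,190,150)]),np.hstack([z2(a,200,255),z2(b,205,150)])])[:,:,::-1])
```

```text
[0.55838952 0.21353605 0.09233183] [ 8.27615397e-02  9.96569360e-01 -1.93820823e-04]
```

View pics/g2.png

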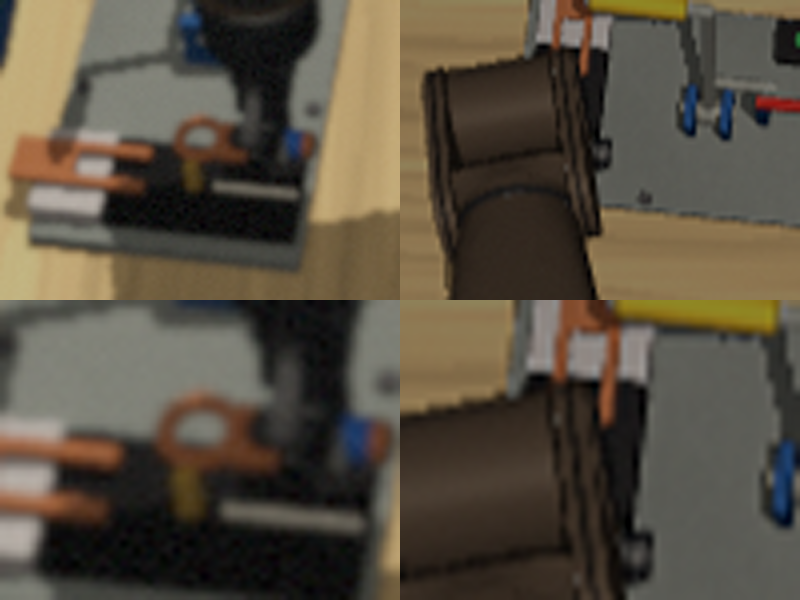

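```bash
cat >> h.py <<'E'
def atz(n,px,z):
    r=least_squares(lambda p:proj(n,[p[0],p[1],z])-px,[.6,.2],x_scale=.1); return r.x
E
python3 - <<'E'
from h import *
Z=tile(200,255,20/3)
print("eye",atz("side",Z(203,123),.0893), "posttop",atz("side",Z(185,170),.056))
S=tile(175,185,5);print(atz("side",S(264,476),.056),atz("top",tile(212,137,10/3)(61,132),.056))
print("tail",atz("side",Z(380,140),.096))
E
```

```text
eye [0.60702747 0.20666891] posttop [0.6171427  0.20744379]
[0.61702574 0.20655341] [0.61482101 0.20629922]
tail [0.53479984 0.21751353]
```

step_arm(
  increments=[
    [[5, -0.5, -8], [0, 0, 0]],
    [[4.5, -0.5, -8], [0, 0, 0]],
    [[0, 0, -8], [0, 0, 0]],
    [[0, 0, 0], [0, 0, 0]],
    [[0, 0, 0], [0, 0, 0]],
    [[0, 0, 0], [0, 0, 0]],
  ],
)

```text
time: 3.97
eef_pos: [0.5691, 0.2119, 0.0684]
tcp_rot: [0.042, 0.999, -0.0, -0.0]
contact_force: [0.1, 1.4, -1.3]
opening: 0.188
finger_force: 48.8
```

Run:
```python
from h import *
import cv2
a=cams.read_camera("side");s=readout.get_state();print(s["eef_pos"],R.from_quat(s["tcp_rot"]).as_matrix()[:,1])
z2=lambda i,x,y:cv2.resize(i[y:y+45,x:x+60],(800,600),interpolation=cv2.INTER_CUBIC)
cv2.imwrite("pics/g3.png",z2(a,200,255)[:,:,::-1])
```

```text
[0.5693854  0.21191171 0.06883466] [8.47484033e-02 9.96402382e-01 1.75908865e-05]
```

View pics/g3.png

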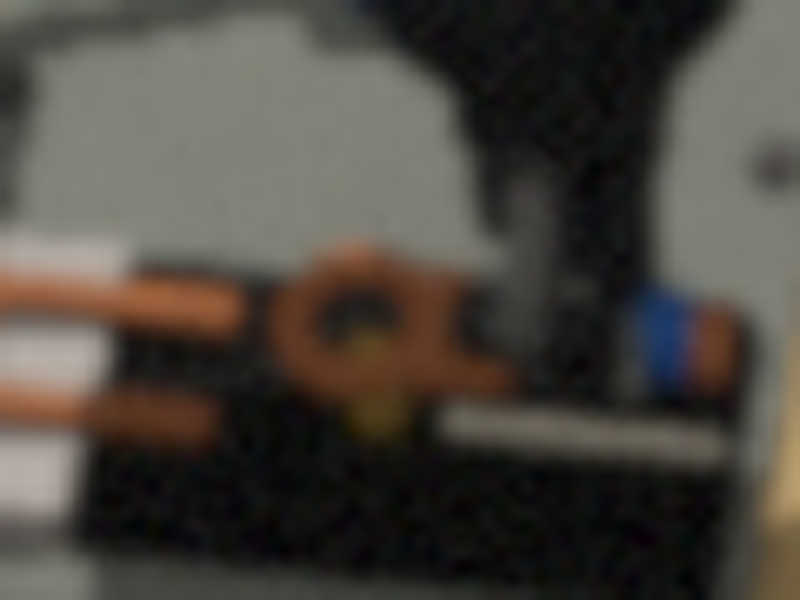

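Run:
```python
from h import *
Z=tile(200,255,40/3)
for z in(.062,.0655,.069): print(z,atz("side",Z(361,315),z))
for xy in((.6165,.2068),):
  for z in (.03,.056,.066): print(z,(proj("side",[*xy,z])-[200,255]+.5)*40/3-.5)
```

```text
0.062 [0.61877594 0.20525929]
0.0655 [0.61823399 0.20755757]
0.069 [0.61769205 0.20985585]
0.03 [384.90589376 407.39572979]
0.056 [373.94252244 337.90521464]
0.066 [369.64578501 310.67066343]
```

Hole centre is at side ≈(226.6,278.2), and the brass top shows inside it at about (227.5,280). The eye is about 1 mm too far in x, so I'm correcting that and lowering.

step_arm(
  increments=[
    [[-1.2, -0.8, 0], [0, 0, 0]],
    [[0, 0, -8], [0, 0, 0]],
    [[0, 0, -8], [0, 0, 0]],
    [[0, 0, -8], [0, 0, 0]],
    [[0, 0, -6], [0, 0, 0]],
    [[0, 0, -2], [0, 0, 0]],
    [[0, 0, 0], [0, 0, 0]],
    [[0, 0, 0], [0, 0, 0]],
  ],
)

```text
time: 4.68
eef_pos: [0.5681, 0.2111, 0.0364]
tcp_rot: [0.042, 0.999, -0.0, -0.0]
contact_force: [-0.8, -0.1, -1.7]
opening: 0.189
finger_force: 49.0
```

step_arm(
  increments=[
    [[0, 0, -1], [0, 0, 0]],
    [[0, 0, -0.7], [0, 0, 0]],
    [[0, 0, 0], [0, 0, 0]],
    [[0, 0, 0], [0, 0, 0]],
  ],
)

```text
time: 5.02
eef_pos: [0.5683, 0.2111, 0.0357]
tcp_rot: [0.042, 0.999, 0.0, 0.0]
contact_force: [-2.4, -0.1, 3.7]
opening: 0.183
finger_force: 49.4
```

step_arm(
  increments=[
    [[0, 0, 0], [0, 0, 0]],
    [[0, 0, 0], [0, 0, 0]],
    [[0, 0, 0], [0, 0, 0]],
    [[0, 0, 0], [0, 0, 0]],
    [[0, 0, 25], [0, 0, 0]],
    [[0, 0, 35], [0, 0, 0]],
    [[-15, 0, 35], [0, 0, 0]],
    [[-20, 0, 35], [0, 0, 0]],
  ],
  fingers=0,
)

```text
time: 5.68
eef_pos: [0.5336, 0.2108, 0.1663]
tcp_rot: [0.043, 0.999, 0.0, 0.0]
contact_force: [0.8, 0.9, 0.5]
opening: 0.499
finger_force: 0.0
```

step_arm(
  increments=[
    [[-2, -28, 4], [0, 0, -0.122]],
    [[-2, -28, 4], [0, 0, -0.122]],
    [[-2, -28, 4], [0, 0, -0.122]],
    [[-2, -28, 4], [0, 0, -0.122]],
    [[-2, -28, 4], [0, 0, -0.122]],
    [[0, -28, 4], [0, 0, -0.122]],
    [[0, -28, 4], [0, 0, -0.122]],
    [[0, -27.6, 4], [0, 0, -0.122]],
  ],
  fingers=0.0,
  grip_force=20,
)

```text
time: 6.35
eef_pos: [0.5229, -0.0139, 0.1972]
tcp_rot: [0.509, 0.861, 0.0, 0.0]
contact_force: [0.1, 0.5, -0.4]
opening: 0.499
finger_force: 0.0
```

step_arm(
  increments=[
    [[0, 0, 0], [0, 0, -0.119]],
    [[0, 0, 0], [0, 0, -0.119]],
    [[0, 0, 0], [0, 0, -0.119]],
    [[0, 0, 0], [0, 0, -0.119]],
    [[0, 0, 0], [0, 0, -0.119]],
    [[0, 0, 0], [0, 0, 0]],
    [[0, 0, 0], [0, 0, 0]],
  ],
  fingers=-0.2,
)

```text
time: 6.93
eef_pos: [0.5231, -0.0126, 0.197]
tcp_rot: [0.736, 0.677, 0.0, 0.0]
contact_force: [-0.1, -0.5, -0.2]
opening: 0.398
finger_force: 0.0
```

Run:
```python
from h import *
import cv2
a=cams.read_camera("side");b=cams.read_camera("top");s=readout.get_state();print(s["eef_pos"],R.from_quat(s["tcp_rot"]).as_matrix()[:,1],s["opening"])
z=lambda i,x,y:cv2.resize(i[y:y+90,x:x+120],(400,300),interpolation=cv2.INTER_CUBIC)
z2=lambda i,x,y:cv2.resize(i[y:y+45,x:x+60],(400,300),interpolation=cv2.INTER_CUBIC)
cv2.imwrite("pics/g4.png",np.vstack([np.hstack([z(a,175,185),z(b,212,137)]),np.hstack([z2(a,200,255),z2(b,210,145)])])[:,:,::-1])
```

```text
[ 0.52307314 -0.01250621  0.19699183] [ 9.96574864e-01 -8.26954682e-02 -9.20120508e-06] 0.4020512523688182
```

View pics/g4.png

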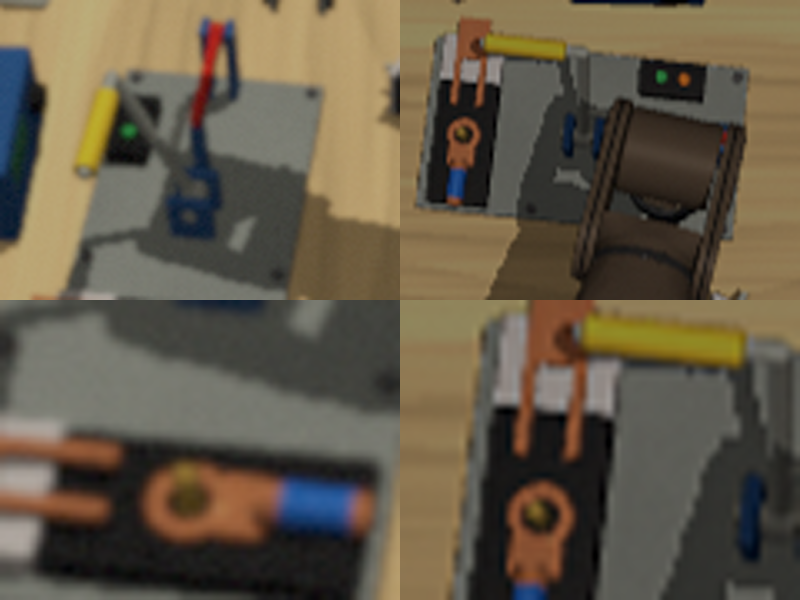

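The lug is flat on the seat with the post through its eye and the barrel along the stripe. In the side view the catch tip is at ≈(234,220). I'm going to the catch now.

step_arm(
  increments=[
    [[20, 0, 0], [0, 0, 0]],
    [[25, 0, -5], [0, 0, 0]],
    [[25, 0, -10], [0, 0, 0]],
    [[15.5, 0, -20], [0, 0, 0]],
    [[0, 0, -20], [0, 0, 0]],
    [[0, 0, -10], [0, 0, 0]],
    [[0, 0, 0], [0, 0, 0]],
    [[0, 0, 0], [0, 0, 0]],
  ],
)

```text
time: 7.7
eef_pos: [0.6079, -0.0124, 0.1315]
tcp_rot: [0.736, 0.677, -0.001, -0.001]
contact_force: [0.6, 0.4, 0.7]
opening: 0.4
finger_force: 0.0
```

step_arm(
  increments=[
    [[1, 0, -15], [0, 0, 0]],
    [[0, 0, -15], [0, 0, 0]],
    [[0, 0, -14], [0, 0, 0]],
    [[0, 0, -7], [0, 0, 0]],
    [[0, 0, 0], [0, 0, 0]],
    [[0, 0, 0], [0, 0, 0]],
  ],
)

```text
time: 8.2
eef_pos: [0.6096, -0.0125, 0.0813]
tcp_rot: [0.737, 0.676, 0.0, 0.0]
contact_force: [-0.1, -0.1, 0.0]
opening: 0.397
finger_force: 0.0
```

step_arm(
  increments=[
    [[0, 0, 0], [0, 0, 0]],
    [[0, 0, 0], [0, 0, 0]],
    [[0, 0, 0], [0, 0, 0]],
    [[0, 0, 0], [0, 0, 0]],
    [[0, 0, 0], [0, 0, 0]],
  ],
  fingers=-1,
)

```text
time: 8.62
eef_pos: [0.61, -0.0126, 0.0823]
tcp_rot: [0.737, 0.676, 0.0, 0.0]
contact_force: [-2.5, 0.0, 5.2]
opening: 0.112
finger_force: 23.0
```

Run:
```python
import numpy as np
ey=np.array([.0845,.9964])
p=None
for th in np.linspace(0,2.4,25):
    q=np.r_[ey*65*np.cos(th),65*np.sin(th)]
    if p is not None: print(round(th,2),(q-p).round(1).tolist())
    p=q
```

```text
0.1 [-0.0, -0.3, 6.5]
0.2 [-0.1, -1.0, 6.4]
0.3 [-0.1, -1.6, 6.3]
0.4 [-0.2, -2.2, 6.1]
0.5 [-0.2, -2.8, 5.9]
0.6 [-0.3, -3.4, 5.5]
0.7 [-0.3, -3.9, 5.2]
0.8 [-0.4, -4.4, 4.8]
0.9 [-0.4, -4.9, 4.3]
1.0 [-0.4, -5.3, 3.8]
1.1 [-0.5, -5.6, 3.2]
1.2 [-0.5, -5.9, 2.7]
1.3 [-0.5, -6.1, 2.0]
1.4 [-0.5, -6.3, 1.4]
1.5 [-0.5, -6.4, 0.8]
1.6 [-0.5, -6.5, 0.1]
1.7 [-0.5, -6.5, -0.5]
1.8 [-0.5, -6.4, -1.2]
1.9 [-0.5, -6.2, -1.8]
2.0 [-0.5, -6.0, -2.4]
2.1 [-0.5, -5.7, -3.0]
2.2 [-0.5, -5.4, -3.6]
2.3 [-0.4, -5.0, -4.1]
2.4 [-0.4, -4.6, -4.6]
```

step_arm(
  increments=[
    [[0, -0.3, 6.5], [0, 0, 0]],
    [[-0.1, -1, 6.4], [0, 0, 0]],
    [[-0.1, -1.6, 6.3], [0, 0, 0]],
    [[-0.2, -2.2, 6.1], [0, 0, 0]],
    [[-0.2, -2.8, 5.9], [0, 0, 0]],
    [[-0.3, -3.4, 5.5], [0, 0, 0]],
    [[-0.3, -3.9, 5.2], [0, 0, 0]],
    [[-0.4, -4.4, 4.8], [0, 0, 0]],
  ],
)

```text
time: 9.28
eef_pos: [0.6079, -0.0323, 0.1281]
tcp_rot: [0.737, 0.676, 0.0, -0.0]
contact_force: [2.7, 0.2, -4.0]
opening: 0.11
finger_force: 21.3
```

step_arm(
  increments=[
    [[-0.4, -4.9, 4.3], [0, 0, 0]],
    [[-0.4, -5.3, 3.8], [0, 0, 0]],
    [[-0.5, -5.6, 3.2], [0, 0, 0]],
    [[-0.5, -5.9, 2.7], [0, 0, 0]],
    [[-0.5, -6.1, 2.0], [0, 0, 0]],
    [[-0.5, -6.3, 1.4], [0, 0, 0]],
    [[-0.5, -6.4, 0.8], [0, 0, 0]],
    [[-0.5, -6.5, 0.1], [0, 0, 0]],
  ],
)

```text
time: 9.95
eef_pos: [0.6038, -0.0794, 0.1466]
tcp_rot: [0.736, 0.677, -0.0, -0.001]
contact_force: [-1.3, 3.8, -0.7]
opening: 0.109
finger_force: 26.4
```

step_arm(
  increments=[
    [[-0.5, -6.5, -0.5], [0, 0, 0]],
    [[-0.5, -6.4, -1.2], [0, 0, 0]],
    [[-0.5, -6.2, -1.8], [0, 0, 0]],
    [[-0.5, -6.0, -2.4], [0, 0, 0]],
    [[-0.5, -5.7, -3.0], [0, 0, 0]],
    [[-0.5, -5.4, -3.6], [0, 0, 0]],
    [[-0.4, -5.0, -4.1], [0, 0, 0]],
    [[0, 0, 0], [0, 0, 0]],
  ],
)

```text
time: 10.62
eef_pos: [0.5997, -0.1234, 0.13]
tcp_rot: [0.736, 0.676, -0.003, 0.0]
contact_force: [-5.7, -1.5, 3.9]
opening: 0.114
finger_force: 28.0
```

step_arm(
  increments=[
    [[-0.4, -4.6, -4.6], [0, 0, 0]],
    [[0, 0, 0], [0, 0, 0]],
    [[0, 0, 0], [0, 0, 0]],
  ],
)

```text
time: 10.87
eef_pos: [0.5993, -0.128, 0.1259]
tcp_rot: [0.736, 0.677, -0.003, 0.001]
contact_force: [-6.1, -1.7, 5.2]
opening: 0.113
finger_force: 28.2
```

step_arm(
  increments=[
    [[0, 0, 0], [0, 0, 0]],
    [[0, 0, 0], [0, 0, 0]],
    [[0, 0, 0], [0, 0, 0]],
    [[0, 0, 0], [0, 0, 0]],
    [[0, 0, 15], [0, 0, 0]],
    [[0, 0, 25], [0, 0, 0]],
    [[0, 0, 30], [0, 0, 0]],
    [[0, 0, 35], [0, 0, 0]],
  ],
  fingers=-0.2,
)

```text
time: 11.53
eef_pos: [0.5994, -0.1246, 0.2289]
tcp_rot: [0.736, 0.677, -0.001, -0.002]
contact_force: [0.8, -0.8, -0.5]
opening: 0.4
finger_force: 0.0
```

step_arm(
  increments=[
    [[0, 0, 40], [0, 0, 0]],
    [[0, 10, 40], [0, 0, 0]],
    [[0, 20, 25], [0, 0, 0]],
    [[0, 0, 0], [0, 0, 0]],
    [[0, 0, 0], [0, 0, 0]],
  ],
  fingers=0.1,
)

```text
time: 11.95
eef_pos: [0.6013, -0.0946, 0.3376]
tcp_rot: [0.736, 0.677, 0.001, 0.003]
contact_force: [-0.4, -0.4, -1.0]
opening: 0.549
finger_force: 0.0
```

Run:
```python
from h import *
import cv2
a=cams.read_camera("side");b=cams.read_camera("top");s=readout.get_state();print(s["eef_pos"],s["opening"])
z=lambda i,x,y:cv2.resize(i[y:y+90,x:x+120],(400,300),interpolation=cv2.INTER_CUBIC)
cv2.imwrite("pics/g5.png",np.hstack([z(a,175,165),z(b,222,137)])[:,:,::-1])
```

```text
[ 0.59990574 -0.09495051  0.33309691] 0.5515713441284259
```

View pics/g5.png

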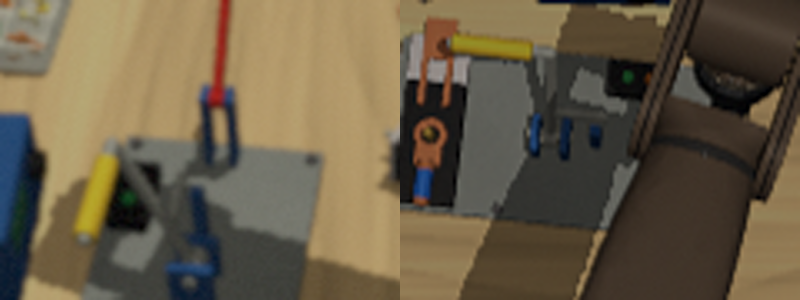

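step_arm(
  increments=[
    [[9, 28.5, 0], [0, 0, 0]],
    [[9, 28.5, 0], [0, 0, 0]],
    [[9, 28.5, 0], [0, 0, 0]],
    [[9, 28.5, 0], [0, 0, 0]],
    [[9, 28.5, 0], [0, 0, 0]],
    [[9, 28.5, 0], [0, 0, 0]],
    [[9, 28.5, 0], [0, 0, 0]],
    [[9, 28.5, 0], [0, 0, 0]],
  ],
)

```text
time: 12.72
eef_pos: [0.6721, 0.1337, 0.3312]
tcp_rot: [0.737, 0.676, -0.002, -0.002]
contact_force: [1.0, 1.0, 0.1]
opening: 0.551
finger_force: 0.0
```

step_arm(
  increments=[
    [[1, 0, -15], [0, 0, 0]],
    [[0, 0, -25], [0, 0, 0]],
    [[0, 0, -20], [0, 0, 0]],
    [[0, 0, -10], [0, 0, 0]],
    [[0, 0, 0], [0, 0, 0]],
    [[0, 0, 0], [0, 0, 0]],
  ],
)

```text
time: 13.22
eef_pos: [0.6729, 0.1323, 0.263]
tcp_rot: [0.737, 0.676, -0.001, -0.001]
contact_force: [-0.3, 0.5, 1.1]
opening: 0.553
finger_force: 0.0
```

step_arm(
  increments=[
    [[0.6, 1, -15], [0, 0, 0]],
    [[0, 0, -20], [0, 0, 0]],
    [[0, 0, -20], [0, 0, 0]],
    [[0, 0, -18], [0, 0, 0]],
    [[0, 0, -9], [0, 0, 0]],
    [[0, 0, 0], [0, 0, 0]],
    [[0, 0, 0], [0, 0, 0]],
  ],
)

```text
time: 13.8
eef_pos: [0.6743, 0.134, 0.1832]
tcp_rot: [0.737, 0.676, 0.0, 0.0]
contact_force: [0.1, 0.6, -0.3]
opening: 0.547
finger_force: 0.0
```

step_arm(
  increments=[
    [[0, 0, 0], [0, 0, 0]],
    [[0, 0, 0], [0, 0, 0]],
    [[0, 0, 0], [0, 0, 0]],
    [[0, 0, 0], [0, 0, 0]],
    [[0, 0, 0], [0, 0, 0]],
  ],
  fingers=-1,
  grip_force=50,
)

```text
time: 14.22
eef_pos: [0.6758, 0.1341, 0.1852]
tcp_rot: [0.737, 0.676, 0.002, 0.002]
contact_force: [4.5, 0.1, 3.9]
opening: 0.217
finger_force: 48.8
```

Run:
```python
import numpy as np
ex=np.array([.9964,-.0845]);p=None
for q in np.r_[np.arange(0,.95,.05),.95,.97]:
    v=np.r_[ex*160*np.sin(.35-q),160*np.cos(.35-q)]
    if p is not None: print(round(q,2),(v-p).round(1).tolist())
    p=v
```

```text
0.05 [-7.6, 0.6, 2.6]
0.1 [-7.7, 0.7, 2.2]
0.15 [-7.8, 0.7, 1.8]
0.2 [-7.8, 0.7, 1.4]
0.25 [-7.9, 0.7, 1.0]
0.3 [-7.9, 0.7, 0.6]
0.35 [-8.0, 0.7, 0.2]
0.4 [-8.0, 0.7, -0.2]
0.45 [-7.9, 0.7, -0.6]
0.5 [-7.9, 0.7, -1.0]
0.55 [-7.8, 0.7, -1.4]
0.6 [-7.8, 0.7, -1.8]
0.65 [-7.7, 0.7, -2.2]
0.7 [-7.6, 0.6, -2.6]
0.75 [-7.4, 0.6, -2.9]
0.8 [-7.3, 0.6, -3.3]
0.85 [-7.1, 0.6, -3.7]
0.9 [-6.9, 0.6, -4.0]
0.95 [-6.7, 0.6, -4.4]
0.97 [-2.6, 0.2, -1.8]
```

step_arm(
  increments=[
    [[-7.6, 0.6, 2.6], [0, 0, 0]],
    [[-7.7, 0.7, 2.2], [0, 0, 0]],
    [[-7.8, 0.7, 1.8], [0, 0, 0]],
    [[-7.8, 0.7, 1.4], [0, 0, 0]],
    [[-7.9, 0.7, 1.0], [0, 0, 0]],
    [[-7.9, 0.7, 0.6], [0, 0, 0]],
    [[-8, 0.7, 0.2], [0, 0, 0]],
    [[0, 0, 0], [0, 0, 0]],
  ],
)

```text
time: 14.88
eef_pos: [0.6235, 0.1391, 0.1976]
tcp_rot: [0.737, 0.676, 0.006, 0.005]
contact_force: [8.0, 1.1, 4.8]
opening: 0.216
finger_force: 49.0
```

step_arm(
  increments=[
    [[-8, 0.7, -0.2], [0, 0, 0]],
    [[-7.9, 0.7, -0.6], [0, 0, 0]],
    [[-7.9, 0.7, -1.0], [0, 0, 0]],
    [[-7.8, 0.7, -1.4], [0, 0, 0]],
    [[-7.8, 0.7, -1.8], [0, 0, 0]],
    [[-7.7, 0.7, -2.2], [0, 0, 0]],
    [[-7.6, 0.6, -2.6], [0, 0, 0]],
    [[0, 0, 0], [0, 0, 0]],
  ],
)

```text
time: 15.55
eef_pos: [0.5692, 0.1442, 0.1883]
tcp_rot: [0.737, 0.676, 0.007, 0.005]
contact_force: [7.9, 0.2, 8.0]
opening: 0.212
finger_force: 52.3
```

step_arm(
  increments=[
    [[-7.4, 0.6, -2.9], [0, 0, 0]],
    [[-7.3, 0.6, -3.3], [0, 0, 0]],
    [[-7.1, 0.6, -3.7], [0, 0, 0]],
    [[-6.9, 0.6, -4], [0, 0, 0]],
    [[-5, 0.5, -3.3], [0, 0, 0]],
    [[0, 0, 0], [0, 0, 0]],
    [[0, 0, 0], [0, 0, 0]],
  ],
)

```text
time: 16.13
eef_pos: [0.5361, 0.1473, 0.1705]
tcp_rot: [0.737, 0.676, 0.007, 0.005]
contact_force: [7.2, 1.6, 7.1]
opening: 0.213
finger_force: 54.4
```

step_arm(
  increments=[
    [[-2.5, 0.2, -1.7], [0, 0, 0]],
    [[-2.5, 0.2, -1.7], [0, 0, 0]],
    [[0, 0, 0], [0, 0, 0]],
    [[0, 0, 0], [0, 0, 0]],
  ],
)

```text
time: 16.47
eef_pos: [0.5331, 0.1476, 0.1684]
tcp_rot: [0.737, 0.676, 0.009, 0.007]
contact_force: [9.6, 1.6, 8.1]
opening: 0.212
finger_force: 54.6
```

step_arm(
  increments=[
    [[-2.5, 0.2, -1.7], [0, 0, 0]],
    [[0, 0, 0], [0, 0, 0]],
    [[0, 0, 0], [0, 0, 0]],
  ],
)

```text
time: 16.72
eef_pos: [0.5314, 0.1477, 0.1669]
tcp_rot: [0.737, 0.676, 0.009, 0.007]
contact_force: [13.6, 1.1, 7.7]
opening: 0.215
finger_force: 55.0
```

step_arm(
  increments=[
    [[-2.5, 0.2, -1.7], [0, 0, 0]],
    [[-1.5, 0, -1], [0, 0, 0]],
    [[0, 0, 0], [0, 0, 0]],
    [[0, 0, 0], [0, 0, 0]],
    [[0, 0, 0], [0, 0, 0]],
    [[0, 0, 0], [0, 0, 0]],
  ],
)

```text
time: 17.22
eef_pos: [0.5311, 0.1477, 0.1667]
tcp_rot: [0.737, 0.676, 0.013, 0.01]
contact_force: [18.9, 1.0, 9.3]
opening: 0.214
finger_force: 55.2
```

Run:
```python
from h import *
import cv2
a=cams.read_camera("side");b=cams.read_camera("top");s=readout.get_state();print(s["eef_pos"],s["contact_force"],s["time"])
z=lambda i,x,y:cv2.resize(i[y:y+90,x:x+120],(400,300),interpolation=cv2.INTER_CUBIC)
z2=lambda i,x,y:cv2.resize(i[y:y+45,x:x+60],(400,300),interpolation=cv2.INTER_CUBIC)
cv2.imwrite("pics/g6.png",np.vstack([np.hstack([z(a,175,165),z(b,222,137)]),np.hstack([z2(a,200,255),z2(b,210,145)])])[:,:,::-1])
```

```text
[0.53110189 0.14772993 0.16667685] [19.46570631  0.75952321  8.92728904] 17.3167
```

View pics/g6.png

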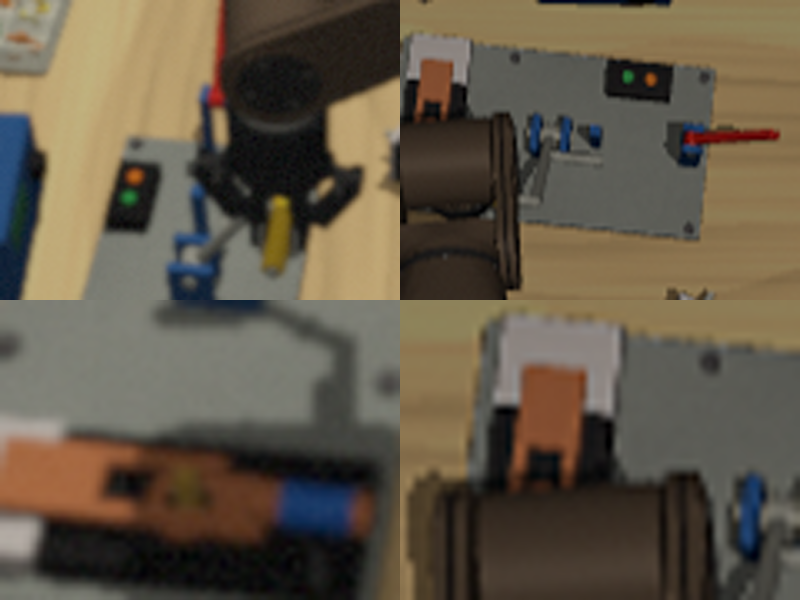

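The lever no longer moves while the force rises to 19 N, so it is at its stop. The fork passes either side of the post over the seated eye (side ≈(228,283)), and the catch is flipped over. I'm handing in.

```bash
python3 -c "
from plant import sign_off
print(sign_off())"
```

```text
the job is handed in; nothing more can be done
None
```

The blue lug hangs on the brass post, flat on the seat along the stripe. The red catch is flipped fully over, and the arm is holding the lever against its stop; the job is handed in at about 17 s of the 70 s limit.

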